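# Lock the lamp tripod's leg at its length mark

### The job

The lamp tripod is clamped on its post and the leg that points towards the robot is loose: it has slid right out. Take that leg at its black collar, push it up with the lever still open until the collar's rim is at the black ring on the tube, hold it there and squeeze the cam lever shut against the collar; finish while still holding the leg, squeezed in the gripper, without letting go. Leave the other things on the shelf alone.

Things in the scene. Friction and masses are not known exactly. Their poses are not given: they have to be found in the camera images.
- leg: the loose lower leg section of the lamp tripod, pointing to the robot, sloping down to it at 30 degrees: aluminium sleeve (26 mm diameter) that slides on the fixed 20 mm inner tube, black clamp collar on top, rubber foot; 203 mm long, about 0.3 kg. Origin: centre of the collar's upper rim, on the tube's axis. Axes: x up along the leg to the crown, y level, to the left seen from the foot, z upwards, square to the leg
- leg_slide (a joint): how far the leg has been pushed up along its x axis, m: 0 right out (where it rests at the start), 0.125 at the upper stop. Pushing it up takes 2 to 3 N; unlocked, it slides back down by its own weight
- collar (a point): middle of the black plastic clamp collar, 36 mm below the rim on the leg's axis; axes as the leg's. The collar fills y = -14 to +14, z = -16 to +16 and x = -66 to 0 mm of the leg's frame
- rim (a point): centre of the collar's upper rim; axes as the leg's. The rim is the upper face of a finger flange like a syringe's: a plate 6 mm thick (x = -6 to 0 mm of the leg's frame), 90 mm wide in y, 24 mm high in z. Fingers set beside the collar just below this plate can push the leg up by the plate's underside, without squeezing
- mark_ring (a point): the length mark: the middle of a flush black ring, 6 mm long, round the bare inner tube of this leg between collar and crown, on the leg's axis, 45 to 105 mm above where the rim rests at the start. It is fixed and is no stop: the rim can pass over it. Axes as the leg's
- lever (a joint): opening angle of the cam lever, rad: 0 shut (flat along the collar's +y side), 0.32 to 0.40 at the start, 0.5 at most. It stays where it is left. Shut, its cam jams the inner tube and the leg no longer slides. Shutting it takes about 8 N at the tip
- lever_pivot (a point): the lever's pivot pin, at x = -54, y = +26, z = 0 mm in the leg's frame, its axis along the leg's z. The lever is a dark steel paddle, 7 mm thick, 18 mm high in z, that runs from the pin towards the rim and ends 43 mm from the pin, 5 mm short of the flange
- lever_tip (a point): outer face of the lever's free end. Shut, the lever fills y = 15 to 22 mm of the leg's frame, so collar and shut lever are 36 mm across, from y = -14 to y = +22 mm; open as at the start, the tip stands out to y = 35 to 38 mm
- tripod: the tripod and its post, fixed: crown 80 mm across, its middle 245 mm above the shelf, post of 25 mm; origin on the shelf under the crown. The loose leg runs from the crown along this body's -x axis, 30 degrees downwards; two more legs, already locked, run to the far side, 60 degrees left and right of its +x axis
- fuse_box: bystander: clear plastic box with glass cartridge fuses, 85 x 60 x 24 mm, origin at the centre of its underside
- lamp_holder: bystander: white ceramic lamp holder, 52 mm diameter, 44 mm high, origin at the centre of its underside
- tester_pen: bystander: grey tester pen lying flat, about 140 mm long along its x axis, origin under its middle
- bulb_carton: bystander: frosted LED bulb of 60 mm diameter lying in a cut-down cardboard carton, 122 x 68 mm and 64 mm high, origin at the centre of its underside

How it is judged (in metres and radians):
On the way, in this order (a step that is already met when the one before it is completed fails the run):
1. the leg is pushed up to the length mark and held there, the rim within 5 mm of the ring's middle, with the lever still open (x of rim in the frame of mark_ring between -0.005 and 0.005 m and value of joint lever above 0.2 rad and contact force between the fingers and leg above 0.3 N), for 0.3 s.
2. the lever is shut with the leg held at the mark (x of rim in the frame of mark_ring between -0.005 and 0.005 m and value of joint lever below 0.06 rad and contact force between the fingers and leg above 4 N), for 0.3 s.
At the end, for the whole second after the job is handed in: the lever is shut (under 0.06 rad), the collar's rim is within 5 mm of the middle of the black ring, measured along the leg, the leg is at rest, and the gripper still holds the leg (its collar and lever included) with more than 4 N (all of step 2 and linear speed of leg below 0.01 m/s); the arm keeps its last pose, push and grip.
It fails at once if a bystander is moved by more than 20 mm (distance of any of fuse_box, lamp_holder, tester_pen, bulb_carton from where it was at the start of the episode above 0.02 m).
It fails at once if the lever is shut while the rim is more than 8 mm from the ring's middle (value of joint lever below 0.1 rad and not (x of rim in the frame of mark_ring between -0.008 and 0.008 m)).
It fails at once if the leg is let go after the lever is shut (value of joint lever below 0.06 rad and contact force between the fingers and leg below 0.1 N).
It also fails if it takes over 32 s, if anything falls off the work surface, if the arm or the gripper's body presses on something with over 40 N, if the wrist force passes 120 N, or if a joint passes its speed limit or range.

### The arm

A 6-joint arm with a two-finger parallel gripper is mounted at the origin on the work surface. World frame = base frame: x ahead of the robot, y to its left, z up, the work surface at z = 0. Lengths are in m, angles in degrees, forces in N, time in s.
With the tool pointing down it reaches from about 0.275 to 0.825 m from the base axis. Payload 4.9 kg.
Tool frame: the origin (TCP) lies between the finger pads; the fingertips stand 17 mm ahead of it and the grasp point (between the pads) lies 2 mm behind it (manip.tips_ahead is the distance from the TCP to the fingertips, in m); z points along the fingers, y is the line along which they close (so a half turn about z gives the same grasp; the last joint's range is limited). The gripper opens to 85 mm and grips with 20 to 120 N. Pads are 22 mm wide; open, the fingers measure 114 mm over their backs; the gripper's body (76 mm by 85 mm) begins 54 mm behind the grasp point. The pads swing forward as they close: fully open they stand 13 mm farther back than shut.
Start: joints at [59.462, 18.69, -11.035, 60.275, 0, 82.311], TCP at [0.214, 0.507, 0.248] pointing down, gripper open.
Joint ranges: [-152.03, 152.03], [-55.5, 102.48], [-74.3, 77.21], [-110.64, 120.58], [-84.22, 78.4], [-180, 180]. Speed limits (degrees/s): [147.25, 147.25, 180, 180, 180, 180].

### API

Orientations are given as a 3x3 rotation matrix whose columns are the frame's x, y, z axes.
In Python, from station import manip gives the robot as it stands.
- The arm moves only by the tool drive_tool, never from a script. Its argument "targets" is a list of rows, each a list of 2 entries, a list of its own where there are three numbers: the shift along the tool's x, y, z in units of 25 cm (1.0 is 25 cm), then the turn, a rotation vector about the tool's x, y, z in units of pi rad (1.0 is pi rad). A call has 1 to 12 rows; each row shifts and turns the commanded pose from where the row before left it, along the tool's axes as they then stand; what a row does not reach is not made up. A row lasts 1/10 s, in which the tool goes at most 50 mm and 8.59 degrees, less where a joint would pass 70% of its speed; a pose out of reach is approached as far as the arm can. A call with a number of a shift or a turn outside -1 to 1 is refused whole. A call with a gripper value outside its range is refused whole. "grip" is the opening in per cent of the stroke, from 0 (shut) to 100 (fully open), set as the call begins (left out, the last holds). The fingers move at their own pace and stop on an object; "squeeze" is the grip in N (left out, the last holds). Time passes only in rows, so rows that do not move let the fingers close. It gives the time, the measured TCP pose, the force, the opening and the grip force at its end, in the units of the state.
- manip.observe(): the state, without advancing time (a new reading comes with each control period).
- manip.read_camera(name): name is "scene" or "top"; returns a dict with "img" (400x640x3 uint8, red, green, blue), "range_z" (400x640 float32, m along the optical axis (not along the pixel's ray), 0 where there is no reading), "camera_matrix" (3x3 intrinsics, pixels), "k1" (the pictures are not rectified: a ray, as slopes to the right and down, at radius r is drawn at 1 + k1 r^2 times it, then the intrinsics apply), "R" (3x3) and "t" (3): a world point X has camera coordinates R X + t. Camera axes: x right, y down, z forward; pixel columns grow to the right and rows downward; lengths in m; the calibration is good to about 2 mm. A picture is of the moment at which its call begins.
- manip.close_job(): hands the job in; it is judged then, once.
The state is a dict: "t": time; "qpos": joint angles; "qvel": joint speeds; "joint_efforts": joint torques, N m; "eef_pos": TCP position; "orientation": TCP orientation; "ft_force": force on the tool from outside, world axes, zero at the start; "torque": the same for the moment, N m; "grip_width": finger opening in m; "gripper_force": force on a finger pad.
Only numpy, scipy, OpenCV 4.12 (cv2) and the standard library are available. Lean on these libraries where they do the work, as an engineer would, in place of code of your own. Each camera call takes 0.05 s, during which the arm holds its last target. There are 200 camera calls.

## Working session

There is one attempt and no reset: what is moved stays moved. The work goes in short steps, Python scripts to look and compute and a tool call to move; the robot and the scene stay as the last step left them, time stands still between calls to the robot, and variables do not carry over. Pictures are saved under pics/ and viewed, at most 10 in all, crops included, and the job is handed in when it is done.

Besides the shell and the picture viewer there is one more tool, called after "Emit:" by a JSON object that holds its "method" and its "body". drive_tool: Moves the arm, as the interface text tells. Its arguments: {"type":"object","properties":{"targets":{"type":"array","items":{"type":"array"}},"grip":{"type":"number"},"squeeze":{"type":"number"}},"required":["targets"]}

```bash
mkdir -p pics; ls; python3 - <<'E'
from station import manip
import cv2,numpy as np
for n in("scene","top"):
    c=manip.read_camera(n); cv2.imwrite(f"pics/{n}0.png",c["img"][:,:,::-1]); np.savez(f"{n}0.npz",**c)
    print(n,c["camera_matrix"],c["k1"],c["R"],c["t"])
s=manip.observe();print(s)
E
```

```text
pics
scene [[491.61419394   0.         324.38243158]
 [  0.         491.61419394 188.34710391]
 [  0.           0.           1.        ]] -0.13482996322979782 [[ 0.51378776  0.85791439  0.00224437]
 [ 0.5131959  -0.30524425 -0.80215704]
 [-0.68749698  0.41329027 -0.59710891]] [-0.3270737  -0.20638073  1.68535855]
top [[362.46969294   0.         318.58487863]
 [  0.         362.46969294 204.04644328]
 [  0.           0.           1.        ]] -0.020737212027940273 [[ 0.09844639 -0.99513971  0.00229363]
 [-0.97237974 -0.09668444 -0.21243767]
 [ 0.21162692  0.01868344 -0.97717193]] [-0.03631261  0.57869377  0.74980193]
{'t': 0.1, 'qpos': array([ 5.94609830e+01,  1.87275617e+01, -1.10837165e+01,  6.02753864e+01,
       -9.46558467e-05,  8.23132009e+01]), 'qvel': array([ 0.04107024, -0.02959399,  0.19219183, -0.06418335,  0.08417639,
       -0.0328321 ]), 'joint_efforts': array([ 9.97880525e-04, -4.44237399e+01,  2.63039142e+01,  7.84034928e-03,
       -1.13200877e-04, -6.23921864e-06]), 'eef_pos': array([0.21332113, 0.50642945, 0.2476006 ]), 'orientation': array([[-9.21509521e-01,  3.88355011e-01, -7.67157574e-04],
       [ 3.88355717e-01,  9.21508620e-01, -1.30360069e-03],
       [ 2.00682455e-04, -1.49921048e-03, -9.99998856e-01]]), 'ft_force': array([-0.40997887, -0.35635957,  0.96985857]), 'torque': array([-0.01296482, -0.07177367,  0.0186778 ]), 'gripper_force': 0.0, 'grip_width': 0.08531719717487844}
```

View pics/scene0.png

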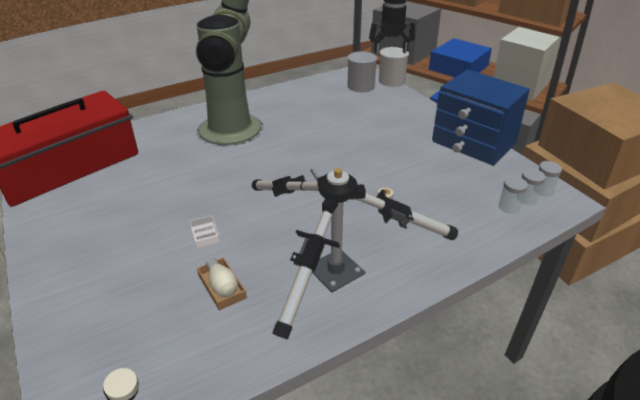

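View pics/top0.png

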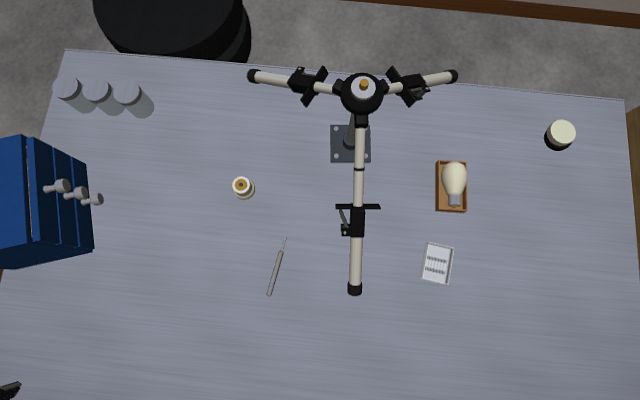

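The scene view shows the robot at the top left and the tripod in the middle. In the top view the loose leg runs from the crown (362,92) to the foot (355,290). The flange is at row 207 (cols 335–380), the lever on its left (345,218), and the mark ring near (359,169). I'll measure these now.

```bash
cat > h.py <<'E'
import numpy as np,cv2
def load(n): return dict(np.load(n))
def rays(c,uv):
    K=c["camera_matrix"];k1=float(c["k1"])
    return cv2.undistortPoints(np.float64(uv).reshape(-1,1,2),K,np.array([k1,0,0,0,0.]),None,None,None).reshape(-1,2)
def cloud(c,uv):
    uv=np.asarray(uv,int); z=c["range_z"][uv[:,1],uv[:,0]].astype(float)
    s=rays(c,uv); P=np.c_[s,np.ones(len(s))]*z[:,None]
    return (P-c["t"])@c["R"],z
def img(c): return c["img"]
E
python3 - <<'E'
from h import *
c=load("top0.npz")
im=c["img"]; g=im.max(2).astype(int)
# world cloud in leg region
v,u=np.mgrid[70:300,325:395]; uv=np.c_[u.ravel(),v.ravel()]
P,z=cloud(c,uv); b=g[uv[:,1],uv[:,0]]
ok=(z>0)&(P[:,2]>.03); 
for r in range(78,298,4):
    m=ok&(uv[:,1]==r)
    if m.sum(): 
        q=P[m]; print(r,uv[m,0].min(),uv[m,0].max(),np.round([q[:,0].mean(),q[:,1].min(),q[:,1].max(),q[:,2].max()],4), b[m].min(),int(np.median(b[m])))
cr=cv2.resize(im[75:300,310:410],None,fx=2.6,fy=2.6,interpolation=cv2.INTER_CUBIC)
s=load("scene0.npz")["img"][165:340,230:380]; s=cv2.resize(s,None,fx=3.3,fy=3.3,interpolation=cv2.INTER_CUBIC)
H=max(cr.shape[0],s.shape[0]); o=np.zeros((H,cr.shape[1]+s.shape[1],3),np.uint8); o[:cr.shape[0],:cr.shape[1]]=cr; o[:s.shape[0],cr.shape[1]:]=s
print(o.shape); cv2.imwrite("pics/crop0.png",o[:,:,::-1])
E
```

```text
78 325 394 [ 0.787  -0.109   0.0319  0.2725] 6 34
82 335 394 [ 0.7733 -0.1107  0.01    0.288 ] 10 34
86 325 394 [ 0.7664 -0.1061  0.0289  0.2873] 11 71
90 325 394 [ 0.7597 -0.1072  0.0282  0.2742] 5 112
94 329 388 [ 0.7506 -0.0958  0.0196  0.2728] 4 59
98 340 382 [ 0.7369 -0.0777 -0.0021  0.2723] 11 21
102 341 381 [ 0.731  -0.077  -0.0047  0.2662] 5 19
106 343 379 [ 0.7248 -0.0746 -0.0091  0.2618] 4 18
110 347 375 [ 0.7187 -0.0681 -0.0171  0.2575] 0 15
114 351 369 [ 0.721  -0.0581 -0.0286  0.2461] 6 13
118 350 367 [ 0.7182 -0.0549 -0.0284  0.2416] 9 36
122 349 367 [ 0.7139 -0.0555 -0.0281  0.2419] 8 37
126 349 367 [ 0.7126 -0.0573 -0.0292  0.2336] 2 6
130 348 365 [ 0.7141 -0.0552 -0.0288  0.2237] 60 126
134 345 365 [ 0.7168 -0.0563 -0.0249  0.219 ] 60 78
138 343 364 [ 0.7171 -0.055  -0.021   0.2143] 59 76
142 344 364 [ 0.7124 -0.0559 -0.0244  0.2114] 33 79
146 348 364 [ 0.6961 -0.0569 -0.0349  0.2071] 23 132
150 355 364 [ 0.6626 -0.058  -0.0408  0.2033] 117 166
154 354 364 [ 0.656  -0.059  -0.0401  0.1999] 77 161
158 354 364 [ 0.6493 -0.0601 -0.0406  0.1955] 90 165
162 354 363 [ 0.64
[... 1099 characters left out ...]
0 361 [ 0.4895 -0.0763 -0.0539  0.1063] 107 167
250 350 361 [ 0.4817 -0.0777 -0.0549  0.1041] 114 167
254 350 361 [ 0.4738 -0.0788 -0.0561  0.0992] 114 167
258 350 361 [ 0.4659 -0.0799 -0.057   0.0929] 117 166
262 350 361 [ 0.458  -0.0813 -0.0578  0.0877] 114 165
266 349 361 [ 0.4499 -0.0826 -0.0575  0.083 ] 104 164
270 349 360 [ 0.4417 -0.0812 -0.0584  0.0784] 102 166
274 349 360 [ 0.4335 -0.0825 -0.0595  0.0735] 107 167
278 349 360 [ 0.4253 -0.0838 -0.0604  0.0684] 109 166
282 348 361 [ 0.417  -0.0877 -0.0596  0.0651] 35 160
286 348 361 [ 0.4086 -0.088  -0.0604  0.0617] 9 19
290 347 361 [ 0.4001 -0.0896 -0.0596  0.0583] 5 26
294 350 360 [ 0.3919 -0.0879 -0.0662  0.0538] 12 23
(585, 755, 3)
```

View pics/crop0.png

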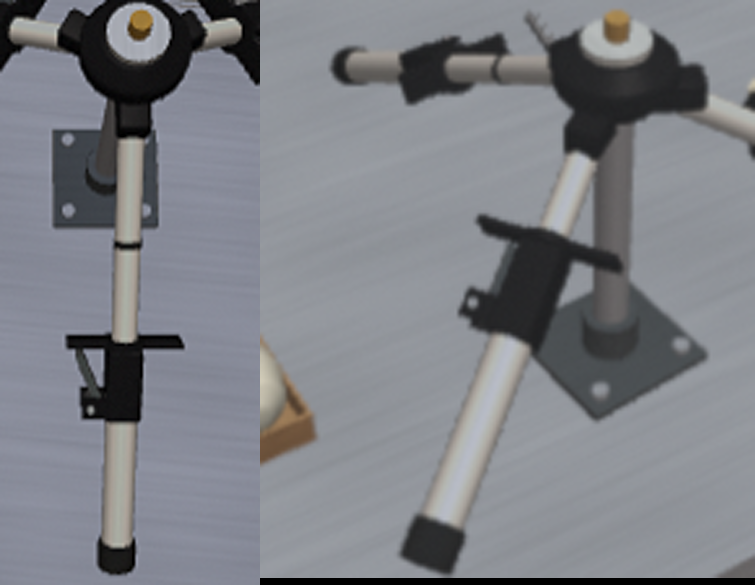

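The crop shows the ring at about (358,169) in the full top image, the flange at rows 204–208, and the lever opening on the +y (left) side. Next I'll fit the leg axis as cylinders of known radius at 30 degrees, then find the rim and ring along it.

```bash
cat >> h.py <<'E'
from scipy.optimize import least_squares
def frame(yaw):
    c,s=np.cos(yaw),np.sin(yaw); a=np.pi/6
    x=np.array([c*np.cos(a),s*np.cos(a),np.sin(a)]); y=np.array([-s,c,0]); return np.c_[x,y,np.cross(x,y)]
def fitaxis(P,r):
    def f(p):
        L=frame(p[0]); q=(P-[0.5,p[1],p[2]])@L; return np.hypot(q[:,1],q[:,2])-r
    return least_squares(f,[0.1,-.065,.1],loss="soft_l1",f_scale=.002)
E
python3 - <<'E'
from h import *
c=load("top0.npz"); g=c["img"].max(2).astype(int)
def reg(r0,r1):
    v,u=np.mgrid[r0:r1,345:370]; uv=np.c_[u.ravel(),v.ravel()]; P,z=cloud(c,uv)
    m=(z>0)&(P[:,2]>.04)&(P[:,1]>-.1)&(g[uv[:,1],uv[:,0]]>120); return P[m]
A,B=reg(240,279),reg(150,203); B=B[B[:,0]<.68]
r=np.r_[np.full(len(A),.013),np.full(len(B),.010)]; f=fitaxis(np.r_[A,B],r)
print("yaw deg",np.rad2deg(f.x[0]),f.x,"rms",np.sqrt((f.fun**2).mean()))
fa,fb=fitaxis(A,.013),fitaxis(B,.010);print(fa.x,fb.x)
L=frame(f.x[0]); o=np.array([.5,f.x[1],f.x[2]]); np.savez("leg.npz",L=L,o=o)
# ring & rim: sample intensity along central line of top of tube (z=+10 in leg frame)
R,t,K=c["R"],c["t"],c["camera_matrix"]
def proj(X):
    p,_=cv2.projectPoints(np.float64(X).reshape(-1,1,3),cv2.Rodrigues(R)[0],t,K,np.array([float(c["k1"]),0,0,0,0])); return p.reshape(-1,2)
s=np.arange(.02,.32,.002)
for nm,off in(("tube top z=10",[0,0,.010]),("y=35 z=12",[0,.035,.012]),("y=-35 z=12",[0,-.035,.012])):
    X=o+(np.c_[s,0*s,0*s]+off)@L.T; p=proj(X).astype(np.float32)
    I=cv2.remap(g.astype(np.float32),p[:,0].copy(),p[:,1].copy(),cv2.INTER_LINEAR).ravel()
    print(nm); print([(round(float(a),3),int(b)) for a,b in zip(s,I) if .04<a<.27])
# cloud in leg frame around collar
v,u=np.mgrid[195:245,325:390]; uv=np.c_[u.ravel(),v.ravel()]; P,z=cloud(c,uv); q=(P-o)@L
k=(z>0)&(abs(q[:,2])<.03)&(abs(q[:,1])<.06)
fl=k&(abs(q[:,1])>.024)&(q[:,0]>.05); print("flange pts",np.round(q[fl]*1000).astype(int).tolist()[:60])
print("flange y",q[fl,1].min(),q[fl,1].max())
print("crown centre", o+L@[.0,0,0])
E
```

```text
yaw deg 5.674321909116845 [ 0.0990356  -0.06551775  0.0971756 ] rms 0.0010283131913438337
[ 0.10545571 -0.06524176  0.0969703 ] [ 0.10217528 -0.06596409  0.09735945]
tube top z=10
[(0.042, 18), (0.044, 19), (0.046, 18), (0.048, 18), (0.05, 19), (0.052, 18), (0.054, 19), (0.056, 20), (0.058, 20), (0.06, 18), (0.062, 18), (0.064, 19), (0.066, 20), (0.068, 19), (0.07, 20), (0.072, 21), (0.074, 19), (0.076, 18), (0.078, 23), (0.08, 77), (0.082, 154), (0.084, 176), (0.086, 173), (0.088, 173), (0.09, 173), (0.092, 173), (0.094, 173), (0.096, 172), (0.098, 173), (0.1, 173), (0.102, 173), (0.104, 174), (0.106, 173), (0.108, 173), (0.11, 173), (0.112, 173), (0.114, 173), (0.116, 173), (0.118, 172), (0.12, 172), (0.122, 172), (0.124, 172), (0.126, 172), (0.128, 172), (0.13, 172), (0.132, 172), (0.134, 172), (0.136, 172), (0.138, 172), (0.14, 172), (0.142, 172), (0.144, 172), (0.146, 174), (0.148, 174), (0.15, 177), (0.152, 147), (0.154, 68), (0.156, 24), (0.158, 83), (0.16, 149), (0.162, 173), (0.164, 174), (0.166, 173), (0.168, 174), (0.17, 173), (0.172, 172), (0.174, 173), (0.176, 172), (0.1
[... 4018 characters left out ...]
81, -37, -4], [80, -39, -8], [80, -41, -8], [80, -43, -7], [79, 45, -3], [80, 43, -1], [80, 41, 0], [80, 39, 0], [80, 37, -1], [80, 35, -2], [80, 33, -1], [80, 31, 0], [80, 29, -1], [80, 27, 0], [80, 25, 0], [80, -24, -2], [80, -26, -1], [80, -28, 0], [80, -30, -1], [80, -32, -1], [80, -34, -2], [80, -36, -1], [80, -38, -1], [79, -41, -2], [79, -43, -3], [80, -44, -1], [77, 45, -2], [80, 43, 7], [80, 41, 5], [80, 39, 6], [80, 37, 6], [80, 35, 6], [79, 33, 4], [80, 31, 7], [80, 29, 5], [80, 27, 7], [80, 25, 7], [79, -25, 5], [79, -28, 3], [79, -29, 4], [79, -31, 5], [80, -33, 5], [80, -35, 7]]
flange y -0.04463315497768471 0.04497688436250423
crown centre [ 0.5        -0.06551775  0.0971756 ]
```

```bash
cat >> h.py <<'E'
from scipy.spatial.transform import Rotation as Rot
def leg(): d=np.load("leg.npz"); return d["L"],d["o"]
def T(): L,_=leg(); return np.c_[-L[:,0],L[:,1],-L[:,2]]
def to(s,y,z,st):
    L,o=leg(); d=o+L@[s,y,z]-st["eef_pos"]; R=st["orientation"]
    print("leg-frame TCP mm",np.round(L.T@(st["eef_pos"]-o)*1e3,1),"width",st["grip_width"],"F leg",np.round(L.T@st["ft_force"],1),"t",st["t"])
    print("shift tool units",np.round(R.T@d/.25,4),"turn units",np.round(Rot.from_matrix(R.T@T()).as_rotvec()/np.pi,4), "dist",np.linalg.norm(d))
E
python3 - <<'E'
from h import *
from station import manip
to(.055,.004,.12,manip.observe())
L,o=leg(); print(o+L@[.055,.004,.12],L)
E
```

```text
leg-frame TCP mm [-122.9  597.5  244.6] width 0.08531719717487844 F leg [ 0.1 -0.3  1.1] t 0.1
shift tool units [-1.8941 -1.6723  0.0781] turn units [-0.0419 -0.1634 -0.1547] dist 0.6319814357420347
[ 0.48729651 -0.06276028  0.22859865] [[ 0.86178186 -0.09887379 -0.49754999]
 [ 0.08562721  0.99509998 -0.04943689]
 [ 0.5         0.          0.8660254 ]]
```

Emit:
{"method": "drive_tool", "body": {"targets": [[[-0.135,-0.119,0],[0,0,0]],[[-0.135,-0.119,0],[0,0,0]],[[-0.135,-0.119,0],[0,0,0]],[[-0.135,-0.119,0],[0,0,0]],[[-0.135,-0.119,0],[0,0,0]],[[-0.135,-0.119,0],[0,0,0]],[[-0.135,-0.119,0],[0,0,0]],[[-0.135,-0.119,0],[0,0,0]],[[-0.135,-0.119,0],[0,0,0]],[[-0.135,-0.119,0],[0,0,0]],[[-0.135,-0.119,0],[0,0,0]],[[-0.135,-0.119,0],[0,0,0]]], "grip": 100}}

```text
t: 1.3
eef_pos: [0.4484, 0.0188, 0.2482]
orientation: [[-0.921, 0.389, -0.0], [0.389, 0.921, 0.0], [0.0, 0.0, -1.0]]
ft_force: [0.6, 0.4, 0.1]
grip_width: 0.0857
gripper_force: 0.0
```

Emit:
{"method": "drive_tool", "body": {"targets": [[[0,0,0],[-0.007,-0.027,-0.0258]],[[0,0,0],[-0.007,-0.027,-0.0258]],[[0,0,0],[-0.007,-0.027,-0.0258]],[[0,0,0],[-0.007,-0.027,-0.0258]],[[0,0,0],[-0.007,-0.027,-0.0258]],[[0,0,0],[-0.007,-0.027,-0.0258]],[[0,0,0],[0,0,0]]]}}

```text
t: 2.0
eef_pos: [0.4449, 0.0207, 0.2461]
orientation: [[-0.865, -0.098, 0.492], [-0.083, 0.995, 0.051], [-0.495, 0.003, -0.869]]
ft_force: [-1.2, -0.7, 0.3]
grip_width: 0.0853
gripper_force: 0.0
```

```bash
python3 - <<'E'
from h import *
from station import manip
s=manip.observe(); to(.055,.004,.08,s); print(s["qpos"])
E
```

```text
leg-frame TCP mm [ 34.4  91.3 152.1] width 0.08526487962757086 F leg [-0.9 -0.6  0.9] t 2.0
shift tool units [-0.0851 -0.3496  0.2872] turn units [ 0.0008 -0.0019 -0.0008] dist 0.11509636378763236
[-12.88014395 -12.24160571 -52.84087384  21.07534491   9.19365126
 -16.11750099]
```

Emit:
{"method": "drive_tool", "body": {"targets": [[[-0.021,-0.087,0.04],[0,-0.0019,0]],[[-0.021,-0.087,0.04],[0,0,0]],[[-0.021,-0.087,0.1],[0,0,0]],[[-0.021,-0.087,0.1],[0,0,0]],[[0,0,0],[0,0,0]],[[0,0,0],[0,0,0]],[[0,0,0],[0,0,0]]], "grip": 92}}

```text
t: 2.7
eef_pos: [0.5097, -0.06, 0.1982]
orientation: [[-0.861, -0.099, 0.499], [-0.084, 0.995, 0.053], [-0.502, 0.003, -0.865]]
ft_force: [-0.7, -0.2, -0.1]
grip_width: 0.0782
gripper_force: 0.0
```

```bash
python3 - <<'E'
from h import *
from station import manip
s=manip.observe(); to(.053,.004,-.006,s); print(s["qpos"])
c=manip.read_camera("top"); np.savez("top1.npz",**c); d=manip.read_camera("scene"); np.savez("scene1.npz",**d)
a=cv2.resize(c["img"][80:300,280:430],None,fx=2.5,fy=2.5,interpolation=cv2.INTER_CUBIC); b=cv2.resize(d["img"][80:230,230:400],(420,550*375//412),interpolation=cv2.INTER_CUBIC)
o=np.zeros((550,795,3),np.uint8); o[:a.shape[0],:375]=a[:550]; o[:b.shape[0],375:]=b; cv2.imwrite("pics/p1.png",o[:,:,::-1])
E
```

```text
leg-frame TCP mm [59.4  4.5 82.4] width 0.07818504660948578 F leg [-0.7 -0.2  0.2] t 2.7
shift tool units [ 0.0261 -0.0031  0.3536] turn units [ 0.0009  0.0006 -0.0004] dist 0.0886419626149643
[-22.90812403   0.96345891 -50.01068013  12.12010667  14.0375801
 -25.18545571]
```

View pics/p1.png

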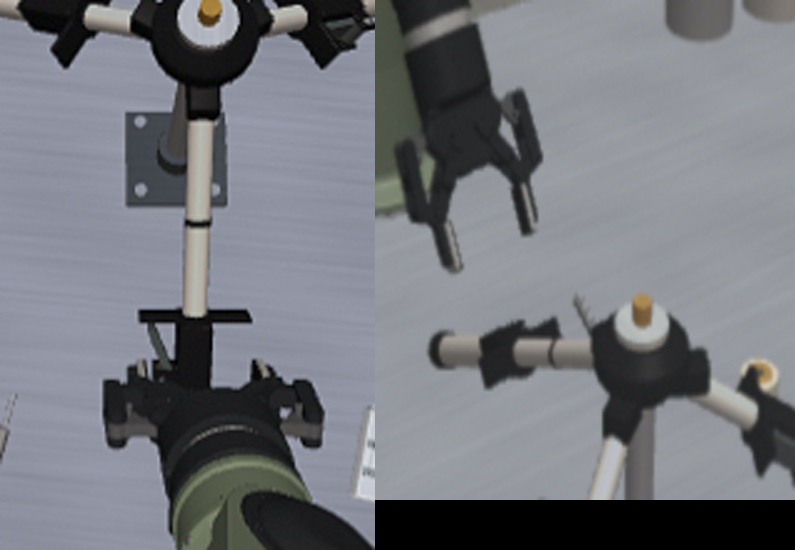

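The fingers straddle the collar line just below the flange, and both the ring and the flange stay visible from the top camera. I'll lower the tool beside the collar.

Emit:
{"method": "drive_tool", "body": {"targets": [[[0.013,-0.002,0],[0,0,0]],[[0.013,-0.001,0],[0,0,0]],[[0,0,0.08],[0,0,0]],[[0,0,0.08],[0,0,0]],[[0,0,0.08],[0,0,0]],[[0,0,0.08],[0,0,0]],[[0,0,0.034],[0,0,0]],[[0,0,0],[0,0,0]],[[0,0,0],[0,0,0]]]}}

```text
t: 3.7
eef_pos: [0.5483, -0.0572, 0.1186]
orientation: [[-0.861, -0.099, 0.5], [-0.085, 0.995, 0.052], [-0.502, 0.003, -0.865]]
ft_force: [-0.5, 0.6, -0.3]
grip_width: 0.0787
gripper_force: 0.0
```

```bash
python3 - <<'E'
from h import *
from station import manip
s=manip.observe(); to(.063,.004,-.006,s); L,o=leg()
c=manip.read_camera("scene")
c=manip.read_camera("top"); np.savez("top2.npz",**c)
v,u=np.mgrid[195:300,310:400]; uv=np.c_[u.ravel(),v.ravel()]; P,z=cloud(c,uv); q=(P-o)@L*1e3
for sg in(1,-1):
    k=(z>0)&(q[:,1]*sg>28)&(q[:,1]*sg<70)&(q[:,2]<45)&(q[:,2]>-40); w=q[k]
    for zz in range(-40,45,10):
        m=(w[:,2]>=zz)&(w[:,2]<zz+10)
        if m.sum(): print(sg,zz,m.sum(),np.round(w[m].min(0)),np.round(w[m].max(0)))
E
```

```text
leg-frame TCP mm [53.   3.5 -5.9] width 0.07867588356941277 F leg [-0.5  0.7 -0. ] t 3.7
shift tool units [-0.04    0.0019  0.0005] turn units [ 0.0008  0.0008 -0.0003] dist 0.010004252540805628
1 -40 146 [-145.   29.  -40.] [-120.   68.  -30.]
1 -30 59 [-155.   41.  -30.] [-139.   68.  -22.]
1 -20 1 [ 79.  45. -10.] [ 79.  45. -10.]
1 -10 31 [60. 28. -9.] [80. 55. -0.]
1 0 48 [57. 29.  0.] [80. 55. 10.]
1 10 33 [58. 30. 10.] [80. 56. 18.]
1 20 6 [60. 44. 22.] [65. 58. 30.]
1 30 57 [45. 41. 32.] [67. 64. 40.]
1 40 33 [45. 45. 40.] [68. 70. 44.]
-1 -10 26 [ 52. -50. -10.] [ 80. -29.  -0.]
-1 0 24 [ 57. -49.   0.] [ 81. -29.  10.]
-1 10 34 [ 60. -50.  10.] [ 80. -28.  18.]
-1 20 6 [ 62. -48.  20.] [ 65. -36.  30.]
-1 30 55 [ 43. -67.  30.] [ 67. -35.  40.]
-1 40 46 [ 46. -67.  40.] [ 67. -40.  44.]
```

Emit:
{"method": "drive_tool", "body": {"targets": [[[-0.022,0.002,0],[0,0,0]],[[-0.022,0,0],[0,0,0]],[[-0.022,0,0],[0,0,0]],[[-0.022,0,0],[0,0,0]],[[-0.022,0,0],[0,0,0]],[[-0.022,0,0],[0,0,0]],[[-0.022,0,0],[0,0,0]],[[-0.022,0,0],[0,0,0]],[[-0.022,0,0],[0,0,0]],[[-0.022,0,0],[0,0,0]],[[0,0,0],[0,0,0]],[[0,0,0],[0,0,0]]]}}

```text
t: 5.0
eef_pos: [0.5962, -0.0521, 0.1461]
orientation: [[-0.86, -0.1, 0.5], [-0.085, 0.995, 0.052], [-0.503, 0.002, -0.864]]
ft_force: [-2.2, -0.7, 0.2]
grip_width: 0.0788
gripper_force: 0.8
```

```bash
cat > look.py <<'E'
from h import *
from station import manip
import sys
s=manip.observe(); to(float(sys.argv[1]),.004,-.006,s); L,o=leg()
c=manip.read_camera("top"); np.savez(sys.argv[2]+".npz",**c); g=c["img"].max(2)
v,u=np.mgrid[110:290,310:400]; uv=np.c_[u.ravel(),v.ravel()]; P,z=cloud(c,uv); q=(P-o)@L*1e3
k=(z>0)&(abs(q[:,1])>15)&(abs(q[:,1])<43)&(q[:,2]<10)&(q[:,2]>-10)&(g[v.ravel(),u.ravel()]<40)
h=q[k,0]; h=h[h>h.max()-4]; 
for sg in(1,-1):
    a=q[k&(q[:,1]*sg>0),0]; print("rim s",sg,np.median(a[a>a.max()-4]))
kk=(z>0)&(abs(q[:,2])<9)&(q[:,1]>14)&(q[:,1]<41)
for a in range(-40,0,4):
    m=kk&(abs(q[:,0]-np.median(h)-a)<2)
    if m.sum(): print("x",a,"y:",np.round(np.sort(q[m,1])).astype(int))
print("rim",np.median(h),len(h),"ring 156.3  to go",156.3-np.median(h))
E
python3 look.py .139 top3
```

```text
leg-frame TCP mm [108.6   3.9  -6.1] width 0.07884113145477029 F leg [-1.9 -0.5  1.3] t 5.0
shift tool units [-1.217e-01  6.000e-04 -1.000e-04] turn units [ 0.0007  0.0011 -0.0002] dist 0.030437274963607118
rim s 1 125.4828631809828
rim s -1 125.49278990754088
x -16 y: [37]
x -12 y: [32 33 34 35 36 36 37]
rim 125.4828631809828 58 ring 156.3  to go 30.817136819017207
```

Emit:
{"method": "drive_tool", "body": {"targets": [[[-0.018,0,0],[0,0,0]],[[-0.018,0,0],[0,0,0]],[[-0.018,0,0],[0,0,0]],[[-0.018,0,0],[0,0,0]],[[-0.018,0,0],[0,0,0]],[[-0.018,0,0],[0,0,0]],[[-0.009,0,0],[0,0,0]],[[-0.006,0,0],[0,0,0]],[[0,0,0],[0,0,0]],[[0,0,0],[0,0,0]],[[0,0,0],[0,0,0]]]}}

```text
t: 6.15
eef_pos: [0.6224, -0.0495, 0.1615]
orientation: [[-0.86, -0.099, 0.5], [-0.085, 0.995, 0.052], [-0.503, 0.002, -0.864]]
ft_force: [-0.9, 1.1, -2.4]
grip_width: 0.0785
gripper_force: 0.8
```

```bash
python3 look.py .139 top4; python3 - <<'E'
from h import *
c=load("top4.npz"); cv2.imwrite("pics/p4.png",cv2.resize(c["img"][100:240,280:430],None,fx=4,fy=4,interpolation=cv2.INTER_CUBIC)[:,:,::-1])
E
```

```text
leg-frame TCP mm [139.    3.8  -6. ] width 0.07845085381096428 F leg [-1.9  1.2 -1.7] t 6.15
shift tool units [0.0001 0.0007 0.0001] turn units [ 0.0007  0.001  -0.0002] dist 0.00018456150833634898
rim s 1 156.07359089276002
rim s -1 155.98968426534628
x -12 y: [34 36]
rim 156.0058423643494 58 ring 156.3  to go 0.29415763565060615
```

View pics/p4.png

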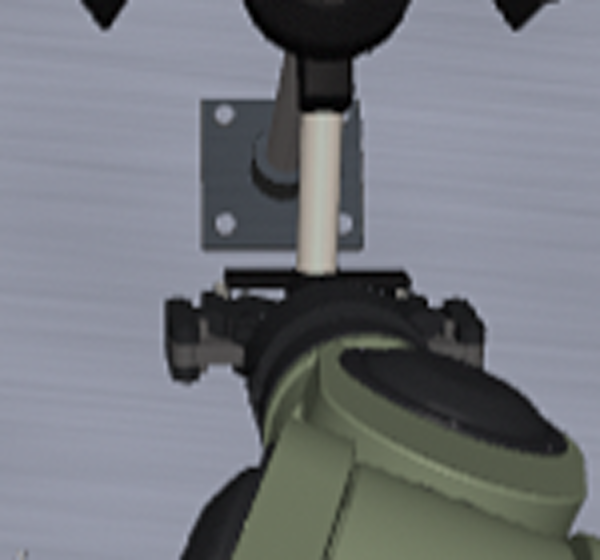

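The top view shows the flange sitting at the ring (rim 156.0 mm, ring 156.3 mm), and the lever tip still stands at y≈35. I'll hold it there briefly, then squeeze.

Emit:
{"method": "drive_tool", "body": {"targets": [[[0,0,0],[0,0,0]],[[0,0,0],[0,0,0]],[[0,0,0],[0,0,0]],[[0,0,0],[0,0,0]],[[0,0,0],[0,0,0]]]}}

```text
t: 6.7
eef_pos: [0.6223, -0.0495, 0.1614]
orientation: [[-0.86, -0.099, 0.5], [-0.085, 0.995, 0.052], [-0.503, 0.002, -0.865]]
ft_force: [-1.7, 0.0, -1.0]
grip_width: 0.0786
gripper_force: 0.8
```

Emit:
{"method": "drive_tool", "body": {"targets": [[[0,0,0],[0,0,0]],[[0,0,0],[0,0,0]],[[0,0,0],[0,0,0]],[[0,0,0],[0,0,0]],[[0,0,0],[0,0,0]],[[0,0,0],[0,0,0]],[[0,0,0],[0,0,0]],[[0,0,0],[0,0,0]],[[0,0,0],[0,0,0]],[[0,0,0],[0,0,0]]], "grip": 0, "squeeze": 40}}

```text
t: 7.7
eef_pos: [0.6223, -0.0497, 0.162]
orientation: [[-0.86, -0.099, 0.5], [-0.085, 0.995, 0.051], [-0.503, 0.002, -0.864]]
ft_force: [-5.4, -0.3, 4.7]
grip_width: 0.0346
gripper_force: 40.1
```

```bash
python3 look.py .139 top5
```

```text
leg-frame TCP mm [139.2   3.7  -5.5] width 0.03458947164940789 F leg [-2.4  0.2  6.8] t 7.7
shift tool units [0.0008 0.0014 0.002 ] turn units [ 0.0006  0.0011 -0.0002] dist 0.0006423504324436345
rim s 1 156.18014890231757
rim s -1 156.31300655852831
x -12 y: [14 16 18 34 34 34]
x -4 y: [37]
rim 156.24536300693742 55 ring 156.3  to go 0.05463699306258718
```

The rim is at the mark and the grip is 40 N. The width of 34.6 mm is close to the 36 mm across the collar with the lever shut. I'll hold a moment longer and then check that it is steady.

Emit:
{"method": "drive_tool", "body": {"targets": [[[0,0,0],[0,0,0]],[[0,0,0],[0,0,0]],[[0,0,0],[0,0,0]],[[0,0,0],[0,0,0]],[[0,0,0],[0,0,0]],[[0,0,0],[0,0,0]]]}}

```text
t: 8.35
eef_pos: [0.6223, -0.0497, 0.162]
orientation: [[-0.86, -0.099, 0.5], [-0.085, 0.995, 0.051], [-0.503, 0.002, -0.864]]
ft_force: [-5.1, 0.6, 5.2]
grip_width: 0.0347
gripper_force: 40.1
```

```bash
python3 look.py .139 top6; python3 - <<'E'
from h import *
from station import manip
d=manip.read_camera("scene")["img"]; c=load("top6.npz")["img"]
a=cv2.resize(c[130:220,310:410],(395,356),interpolation=cv2.INTER_CUBIC); b=cv2.resize(d[130:220,230:330],(395,356),interpolation=cv2.INTER_CUBIC)
cv2.imwrite("pics/p6.png",np.hstack([a,b])[:,:,::-1])
E
```

```text
leg-frame TCP mm [139.2   3.6  -5.5] width 0.03465152874229118 F leg [-1.7  1.1  7. ] t 8.35
shift tool units [0.0008 0.0016 0.002 ] turn units [ 0.0005  0.0011 -0.0002] dist 0.0006755925838424353
rim s 1 156.1691509852202
rim s -1 156.16781660798864
x -12 y: [16 18 34 34 34]
rim 156.16781660798864 54 ring 156.3  to go 0.13218339201137042
```

View pics/p6.png

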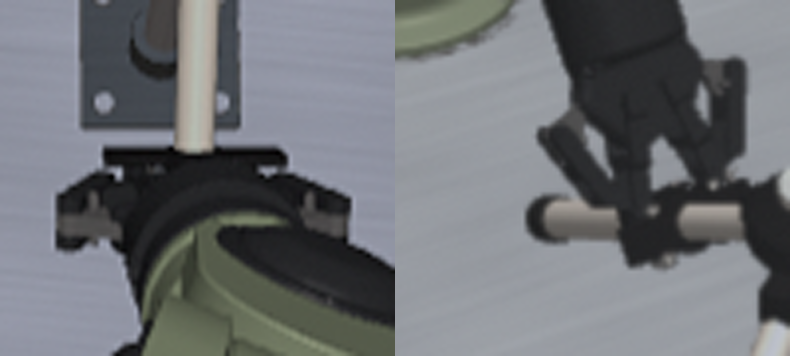

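Both views show the fingers clamped round the collar just below the flange, with the rim at the mark and no sign of the lever standing out. Everything is steady, so I'm handing in.

```bash
python3 -c "
from station import manip
print(manip.close_job())"
```

```text
the job is handed in; nothing more can be done
None
```

I pushed the leg up until the rim was within about 0.2 mm of the black ring by camera, shut the lever by squeezing it against the collar, and handed in at about 8.4 s still gripping with 40 N. The lever angle was not read directly: I judged it shut from the 34.6 mm grip width, and no verdict came back.

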